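# Release the weld fixture with its two-button console

### The job

The star ornament in the weld fixture is finished: release the spring clamp by pressing the two white buttons on the green console fully down together, one fingertip on each, and keep both held down until the yellow clamp pad has drawn fully back from the star; then let go so that both buttons come up again. Only press: do not touch the yellow stop box with its red button, leave the star lying in its nest, and leave the other things on the bench where they are.

Things in the scene. Friction and masses are not known exactly. Their poses are not given: they have to be found in the camera images.
- fixture: Fixed weld fixture, turned at random. Origin: underside, on the bench, midway below the two buttons; x runs from the console to the star, y along the row of buttons (to the left one), z up. Grey bed plate 295 x 170 x 8 mm (x from -55 to 240 mm); on it a green console block 80 x 150 mm (x from -45 to 35 mm) whose flat top is 55 mm above the bench. Behind the console (x = 160 mm) is the star's nest, four upright pins 25 mm tall.
- button_left_top (a point): Centre of the top face of the left white button (+y of the fixture): a round flat cap 32 mm in diameter, standing 12 mm proud of the console, so 67 mm above the bench when up. The two buttons' centres are 66 mm apart (34 mm free between the caps). The point moves with the cap.
- button_right_top (a point): Centre of the top face of the right white button (-y of the fixture), like the left one.
- button_left (a joint): Depth of the left button in m: 0 up, 0.007 fully down. Springs back: 1.5 N to start it, 5 N to hold it fully down. It frees the clamp when deeper than about 0.0045.
- button_right (a joint): Depth of the right button in m, the same as the left.
- clamp_bar (a joint): Travel of the clamp bar in m: 0 clamped (pad at the star), 0.04 fully drawn back towards the console. A spring with a damper draws it back on its own at about 14 mm/s, about 3 s in all, but only while both buttons are down; a ratchet catches it if either comes up. Once fully back it stays back.
- clamp_pad (a point): Middle of the face of the yellow clamp pad (12 x 40 x 22 mm, on a steel rod out of the console's far side) that looks at the star; 20 mm above the bench. It stands 94.5 mm from the fixture's origin along its x when clamped, 54.5 mm when fully back.
- star: Workpiece: a star in a ring of steel rod, 128 mm across, 8 mm thick, 0.3 kg, lying loose in the nest on the bed plate. Origin: centre of its underside. Leave it.
- stop_box: Fixed yellow box 70 x 70 x 50 mm standing beside the fixture, a red push button on top of it. Origin: centre of its underside.
- stop_button (a joint): Depth of the red stop button in m (0 up). Its cap is 36 mm in diameter, top 68 mm above the bench, at the middle of the box. Not to be touched.
- tape: Loose roll of paper tape lying flat, 90 mm across, 25 mm high. Origin: centre of its underside.
- mug: Loose open steel cup, 72 mm across, 85 mm high. Origin: centre of its underside.
- wrench: Loose steel wrench lying on the bench. Origin: underside, within the handle.

How it is judged:
By the outcome, as a careful person would: the job done as asked, in the order asked, and still so for the second after the job is handed in, with the robot touching nothing.
It also fails if it takes over 38 s, if anything falls off the work surface, if the arm or the gripper's body presses on something with over 40 N, if the wrist force passes 120 N, or if a joint passes its speed limit or range.

### The arm

A 6-joint arm with a two-finger parallel gripper is mounted at the origin on the work surface. World frame = base frame: x ahead of the robot, y to its left, z up, the work surface at z = 0. Lengths are in m, angles in rad, forces in N, time in s.
With the tool pointing down it reaches from about 0.15 to 0.775 m from the base axis. Payload 6.1 kg.
Tool frame: the origin (TCP) lies at the very end of the fingers, on their centre line; the grasp point (between the pads) lies 19 mm behind it; z points along the fingers, y is the line along which they close (so a half turn about z gives the same grasp; the last joint's range is limited). The gripper opens to 85 mm and grips with 20 to 120 N. Pads are 22 mm wide; open, the fingers measure 114 mm over their backs; the gripper's body (76 mm by 85 mm) begins 54 mm behind the grasp point. The pads swing forward as they close: fully open they stand 13 mm farther back than shut.
Start: joints at [-1.171, 0.126, -0.04, 1.405, 0, 1.571], TCP at [0.204, -0.484, 0.231] pointing down, gripper open.
Joint ranges: [-2.72, 2.72], [-0.95, 1.95], [-1.27, 1.35], [-1.78, 2.02], [-1.46, 1.47], [-3.14, 3.14]. Speed limits (rad/s): [2.39, 2.39, 3.01, 3.14, 3.14, 3.14].

### API

Orientations are given as a rotation vector (axis times angle).
In Python, from rig import * gives the robot as it stands.
- The arm moves only by the shell command python3 -m handwheel 'ROWS' [FORCE]. ROWS is text: rows parted by semicolons, each of 7 numbers parted by spaces: the gripper command: -1 is shut, 1 is fully open, values between are in proportion, then the shift along the tool's x, y, z in units of 40 mm (1.0 is 40 mm), then the turn, a rotation vector about the tool's x, y, z in rad. A call has 1 to 12 rows; each row is the pose to reach, as a shift and turn from the pose commanded when the call began, along the tool's axes at that moment; what a row does not reach only later rows make up. A row lasts 1/8 s, in which the tool goes at most 62.5 mm and 10.7 degrees, less where a joint would pass 70% of its speed; a pose out of reach is approached as far as the arm can. A call with a gripper value outside its range is refused whole. The fingers move at their own pace and stop on an object; FORCE is the grip in N (left out, the last holds). Time passes only in rows, so rows that repeat a pose let the fingers close. It gives the time, the measured TCP pose, the force, the opening and the grip force at its end, in the units of the state.
- get_state(): the state, without advancing time (a new reading comes with each control period).
- grab_frame(name): name is "scene" or "top" or "wrist"; returns a dict with "image" (480x640x3 uint8, blue, green, red), "range_z" (480x640 float32, m along the optical axis (not along the pixel's ray), 0 where there is no reading), "vertical_fov" (degrees; the focal length in pixels is half the picture's height over the tangent of half this angle, whatever the lens; pixels are square), "cx", "cy" (the principal point, pixels), "world_from_camera" (4x4, takes a point from camera to world coordinates). Camera axes: x right, y down, z forward; pixel columns grow to the right and rows downward; lengths in m; the calibration is good to about 2 mm. The wrist camera is an equidistant fisheye: a pixel r from the principal point sees the ray r / f radians off the axis. A picture is of the moment at which its call begins.
- close_job(): hands the job in; it is judged then, once.
Trained networks look in a picture, given as the dict that the camera call returned (one of the last four; its "shot" number tells which), for a name from the list of things; names that differ only in an ending like _2 or _b are one class to them, and where a whole thing is asked for, a point or a joint stands for the part that bears it (a point fixed in the world has none). Each returns a list of dicts, best first, with "p" (0 to 1); they miss things now and then, are a little off and sometimes report something else, mostly with a low value. They report only what shows in the picture. A call takes as long as a camera call.
- look_for(picture, label): "bbox" ([centre column, centre row, width, height] in pixels, round what is visible of it).
The state is a dict: "time": time; "joints": joint angles; "dq": joint speeds; "joint_torque": joint torques, N m; "eef_pos": TCP position; "tcp_rot": TCP orientation; "ft_force": force on the tool from outside, world axes, zero at the start; "moment": the same for the moment, N m; "gripper_width": finger opening in m; "grasp_force": force on a finger pad.
Only numpy, scipy, OpenCV 4.12 (cv2) and the standard library are available. Lean on these libraries where they do the work, as an engineer would, in place of code of your own. Each camera call takes 0.05 s, during which the arm holds its last target. There are 200 camera calls.

## Working session

There is one attempt and no reset: what is moved stays moved. The work goes in short steps, Python scripts to look and compute and a shell command to move; the robot and the scene stay as the last step left them, time stands still between calls to the robot, and variables do not carry over. Pictures are saved under pics/ and viewed, at most 10 in all, crops included, and the job is handed in when it is done.

```bash
mkdir -p pics; cat > h.py <<'E'
from rig import *
import numpy as np, cv2
from scipy.spatial.transform import Rotation as R
def pt(f,u,v,z=None):
    F=240/np.tan(np.radians(f["vertical_fov"]/2)); d=f["range_z"][int(v)-2:int(v)+3,int(u)-2:int(u)+3]; d=np.median(d[d>0])
    T=f["world_from_camera"]; r=np.array([(u-f["cx"])/F,(v-f["cy"])/F,1])
    if z is not None: w=T[:3,:3]@r; d=(z-T[2,3])/w[2]
    return T[:3,:3]@(r*d)+T[:3,3]
E
python3 - <<'E'
from h import *
s=get_state();print(s["time"],s["eef_pos"],s["tcp_rot"],s["gripper_width"])
for c in("top","scene"):
    f=grab_frame(c);cv2.imwrite(f"pics/{c}0.png",f["image"])
    for l in("button_left_top","button_right_top","clamp_pad","star","stop_box","stop_button","mug","tape","wrench","fixture"):
        for d in look_for(f,l)[:3]:
            b=d["bbox"];print(c,l,round(d["p"],2),np.round(b),np.round(pt(f,b[0],b[1]),3))
E
```

```text
0.0 [ 0.2041794  -0.48322646  0.23053745] [-3.07754331e+00 -6.23471465e-01  4.74139881e-04] 0.08523559331571973
top button_left_top 0.63 [353. 278.  17.  13.] [ 0.496 -0.044  0.066]
top button_right_top 0.68 [377. 241. 109. 158.] [ 0.572 -0.093  0.028]
top button_right_top 0.55 [389. 285.  19.  19.] [ 0.483 -0.109  0.066]
top clamp_pad 0.62 [377. 249.  23.  29.] [ 0.558 -0.094  0.023]
top star 0.95 [382. 207.  66.  60.] [ 0.646 -0.107  0.007]
top stop_box 0.87 [272. 256.  45.  51.] [0.537 0.105 0.071]
top stop_button 0.62 [272. 249.  20.  19.] [0.549 0.104 0.071]
top mug 0.78 [468. 318.  49.  38.] [ 0.427 -0.268  0.003]
top mug 0.25 [377. 240. 106. 159.] [ 0.573 -0.092  0.029]
top tape 0.83 [287. 214.  48.  48.] [ 0.633  0.081 -0.001]
top wrench 0.66 [471. 232.  44.  87.] [ 0.594 -0.281  0.005]
top fixture 0.6 [376. 241. 111. 157.] [ 0.572 -0.092  0.029]
scene button_left_top 0.51 [265. 222.  14.  13.] [ 0.506 -0.042  0.067]
scene button_right_top 0.72 [227. 221.  18.  18.] [ 0.484 -0.11   0.067]
scene button_right_top 0.15 [263. 222.  16.  15.] [ 0.506 -0.046  0.068]
scene clamp_pad 0.8 [247. 265.  24.  30.] [ 0.564 -0.092  0.027]
scene star 0.91 [247. 312.  75.  63.] [ 0.651 -0.109  0.009]
scene stop_box 0.87 [349. 234.  44.  44.] [0.569 0.099 0.058]
scene stop_button 0.68 [350. 220.  18.  15.] [0.548 0.106 0.073]
scene mug 0.78 [147. 218.  43.  53.] [ 0.454 -0.248  0.082]
scene tape 0.91 [351. 280.  52.  49.] [0.628 0.087 0.   ]
scene wrench 0.76 [141. 315.  54.  90.] [ 0.607 -0.285  0.006]
scene wrench 0.62 [248. 283. 104. 152.] [ 0.594 -0.097  0.013]
scene fixture 0.85 [247. 281. 102. 149.] [ 0.59  -0.098  0.016]
```

View pics/top0.png

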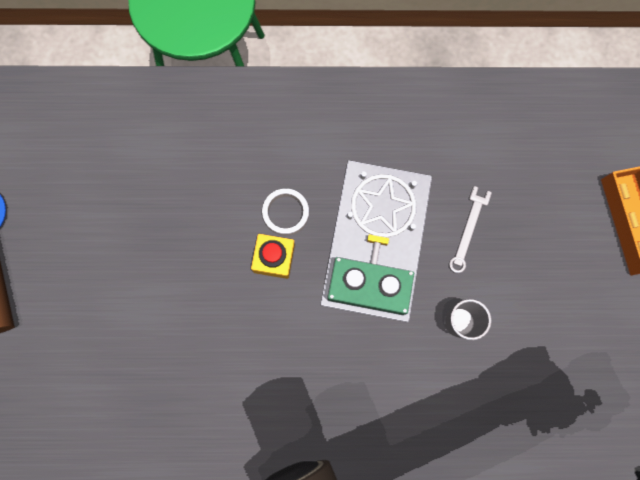

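The top view shows the console with white caps at about (354,279) and (390,286), and the clamp pad at (378,240). The star is at (383,206), the stop box at (272,255) and the mug at (470,319). The 64 mm button spacing and 0.067 height agree with the given sizes. Next I work out the approach.

```bash
cat >> h.py <<'E'
def plan(mid,yd,z):
    s=get_state();A=R.from_rotvec(s["tcp_rot"]);p=np.array(s["eef_pos"])
    y=np.r_[yd,0];y/=np.linalg.norm(y)
    M=A.as_matrix()
    if M[:,1]@y<0:y=-y
    zz=np.array([0,0,-1.]);B=R.from_matrix(np.c_[np.cross(y,zz),y,zz])
    print("t",s["time"],"pos",p,"w",s["gripper_width"],"F",s["ft_force"],"q",np.round(s["joints"],2))
    print("shift/40mm",np.round(A.inv().apply(np.r_[mid,z]-p)/.04,3),"turn",np.round((A.inv()*B).as_rotvec(),3))
E
python3 - <<'E'
from h import *
plan([.490,-.078],[.187,.982],.19); s=get_state();print(R.from_rotvec(s["tcp_rot"]).as_matrix().round(2))
E
```

```text
t 1.1 pos [ 0.20433466 -0.48358753  0.23131086] w 0.08543931459431597 F [ 0.71662735  0.07146049 -0.65241447] q [-1.17  0.13 -0.04  1.41 -0.    1.57]
shift/40mm [10.525 -6.56   1.032] turn [0.    0.    0.588]
[[ 0.92  0.39 -0.  ]
 [ 0.39 -0.92 -0.  ]
 [-0.    0.   -1.  ]]
```

```bash
python3 -m handwheel '0.21 1 -0.6 0 0 0 0.05; 0.21 2 -1.25 0 0 0 0.11; 0.21 3.2 -2 0 0 0 0.18; 0.21 4.4 -2.75 0 0 0 0.25; 0.21 5.6 -3.5 0 0 0 0.32; 0.21 6.8 -4.25 0 0 0 0.38; 0.21 8 -5 0 0 0 0.45; 0.21 9.2 -5.75 0 0 0 0.52; 0.21 10.1 -6.3 0.3 0 0 0.56; 0.21 10.52 -6.56 0.7 0 0 0.588; 0.21 10.52 -6.56 1 0 0 0.588; 0.21 10.52 -6.56 1 0 0 0.588'
python3 - <<'E'
from h import *
plan([.490,-.078],[.187,.982],.12)
f=grab_frame("wrist");cv2.imwrite("pics/w1.png",f["image"])
T=f["world_from_camera"];F=240/np.tan(np.radians(f["vertical_fov"]/2))
print(T.round(3),F)
def ray(u,v,z):
    a=np.array([u-f["cx"],v-f["cy"]]);r=np.hypot(*a);th=r/F
    w=T[:3,:3]@np.r_[a/r*np.sin(th),np.cos(th)];return T[:3,3]+w*(z-T[2,3])/w[2]
for l,z in(("button_left_top",.067),("button_right_top",.067),("clamp_pad",.031),("star",.016)):
    for d in look_for(f,l)[:3]:
        b=d["bbox"];print(l,round(d["p"],2),np.round(b),np.round(ray(b[0],b[1],z),4))
E
```

```text
time: 2.6
eef_pos: [0.4871, -0.0868, 0.1901]
tcp_rot: [-3.123, 0.279, 0.003]
ft_force: [0.2, -0.5, 0.2]
gripper_width: 0.052
grasp_force: 0.0
t 2.6 pos [ 0.48708667 -0.08678813  0.190126  ] w 0.05199913302151485 F [ 0.2406619  -0.45000993  0.23585288] q [-0.18  0.07 -0.19  1.31  0.01  3.14]
shift/40mm [ 0.037 -0.219  1.754] turn [-0.006  0.003  0.01 ]
[[-0.178 -0.937 -0.3    0.564]
 [-0.984  0.167  0.06  -0.1  ]
 [-0.006  0.305 -0.952  0.333]
 [ 0.     0.     0.     1.   ]] 371.64829954431775
button_left_top 0.62 [267. 219.  40.  41.] [ 0.4979 -0.0478  0.067 ]
button_right_top 0.71 [353. 220.  44.  46.] [ 0.4857 -0.1107  0.067 ]
clamp_pad 0.64 [310. 128.  47.  67.] [ 0.5571 -0.0905  0.031 ]
clamp_pad 0.49 [ 85. 198.  39.  38.] [0.5426 0.134  0.031 ]
star 0.8 [313.  46. 150.  92.] [ 0.6258 -0.1048  0.016 ]
```

View pics/w1.png

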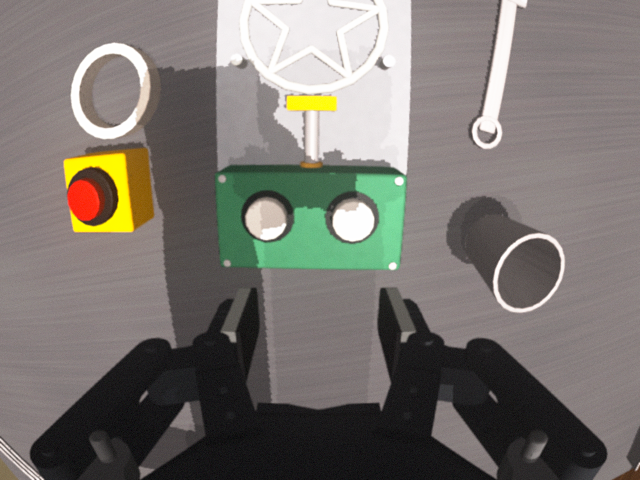

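The wrist view shows the caps at (267,218) and (353,218), in line with the finger pair at (245,290) and (390,290). The last joint is at its range end, so I'll back off the turn by about 0.05 rad, which shifts the tips by less than 2 mm. Now I move over the buttons and down to z≈0.10.

```bash
python3 -m handwheel '0.21 0 0 0 0 0 -0.06; 0.21 0.08 -0.2 0.6 0 0 -0.06; 0.21 0.1 -0.22 1.4 0 0 -0.06; 0.21 0.1 -0.22 2.1 0 0 -0.06; 0.21 0.1 -0.22 2.25 0 0 -0.06; 0.21 0.1 -0.22 2.25 0 0 -0.06'
python3 - <<'E'
from h import *
plan([.491,-.0785],[.187,.982],.065)
f=grab_frame("wrist");cv2.imwrite("pics/w2.png",f["image"])
E
```

```text
time: 3.6
eef_pos: [0.4941, -0.0777, 0.102]
tcp_rot: [-3.13, 0.184, -0.002]
ft_force: [-0.1, -0.4, 1.6]
gripper_width: 0.0515
grasp_force: 0.0
t 3.6 pos [ 0.49414585 -0.07773082  0.10199992] w 0.05152174436852891 F [-0.10225715 -0.4439374   1.57118092] q [-0.16  0.11 -0.34  1.12  0.01  3.1 ]
shift/40mm [-0.077  0.034  0.925] turn [-0.006 -0.001  0.071]
```

View pics/w2.png

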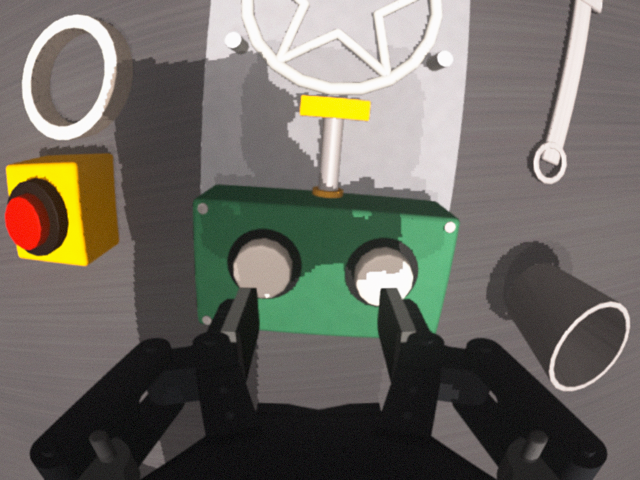

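The view from closer shows the caps at (262,268) and (385,275), and the fingertips straddle the same midline. I descend carefully and watch the force.

```bash
python3 -m handwheel '0.21 -0.07 0.03 0.4 0 0 0.02; 0.21 -0.07 0.03 0.75 0 0 0.02; 0.21 -0.07 0.03 0.85 0 0 0.02; 0.21 -0.07 0.03 0.92 0 0 0.02; 0.21 -0.07 0.03 0.92 0 0 0.02'
python3 - <<'E'
from h import *
plan([.491,-.0785],[.187,.982],.06)
f=grab_frame("wrist");cv2.imwrite("pics/w3.png",f["image"])
E
```

```text
time: 4.28
eef_pos: [0.4912, -0.0781, 0.0645]
tcp_rot: [-3.128, 0.214, -0.001]
ft_force: [-0.2, -0.5, 0.4]
gripper_width: 0.0519
grasp_force: 0.0
t 4.275 pos [ 0.49115147 -0.07809814  0.06451486] w 0.05188603729686014 F [-0.22537129 -0.52067688  0.39508575] q [-0.16  0.13 -0.41  1.03  0.01  3.12]
shift/40mm [-0.002  0.011  0.113] turn [-0.006  0.     0.051]
```

View pics/w3.png

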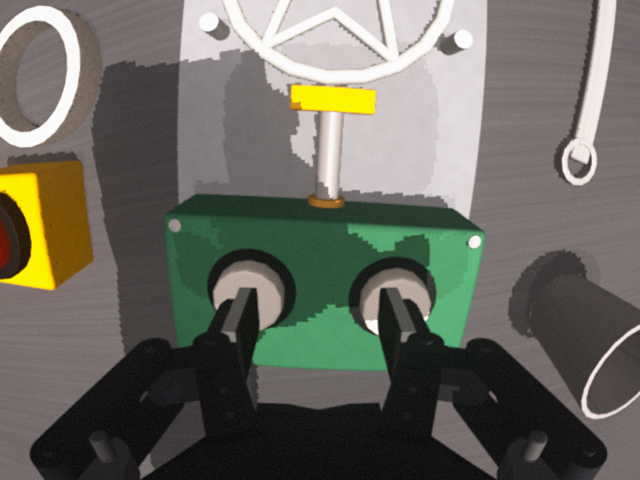

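Both fingertips are over their caps, left at about (247,292) and right at (396,300), with no contact force yet. I press down stepwise.

```bash
python3 -m handwheel '0.21 0 0 0.05 0 0 0; 0.21 0 0 0.1 0 0 0; 0.21 0 0 0.1 0 0 0'; python3 -m handwheel '0.21 0 0 0.08 0 0 0; 0.21 0 0 0.15 0 0 0; 0.21 0 0 0.15 0 0 0'
```

```text
time: 4.7
eef_pos: [0.4916, -0.0782, 0.0613]
tcp_rot: [-3.128, 0.215, -0.003]
ft_force: [-1.1, -0.9, 4.7]
gripper_width: 0.0518
grasp_force: 2.2
time: 5.08
eef_pos: [0.4917, -0.0782, 0.0567]
tcp_rot: [-3.128, 0.215, -0.005]
ft_force: [-5.3, 0.7, 16.2]
gripper_width: 0.0517
grasp_force: 8.0
```

```bash
python3 -m handwheel '0.21 0 0 0.03 0 0 0; 0.21 0 0 0.03 0 0 0; 0.21 0 0 0.03 0 0 0; 0.21 0 0 0.03 0 0 0; 0.21 0 0 0.03 0 0 0; 0.21 0 0 0.03 0 0 0; 0.21 0 0 0.03 0 0 0; 0.21 0 0 0.03 0 0 0; 0.21 0 0 0.03 0 0 0; 0.21 0 0 0.03 0 0 0; 0.21 0 0 0.03 0 0 0; 0.21 0 0 0.03 0 0 0'
python3 - <<'E'
from h import *
f=grab_frame("wrist");cv2.imwrite("pics/w4.png",f["image"])
E
```

```text
time: 6.58
eef_pos: [0.4917, -0.0782, 0.0565]
tcp_rot: [-3.129, 0.215, -0.006]
ft_force: [-8.8, 1.3, 22.9]
gripper_width: 0.0519
grasp_force: 11.9
```

View pics/w4.png

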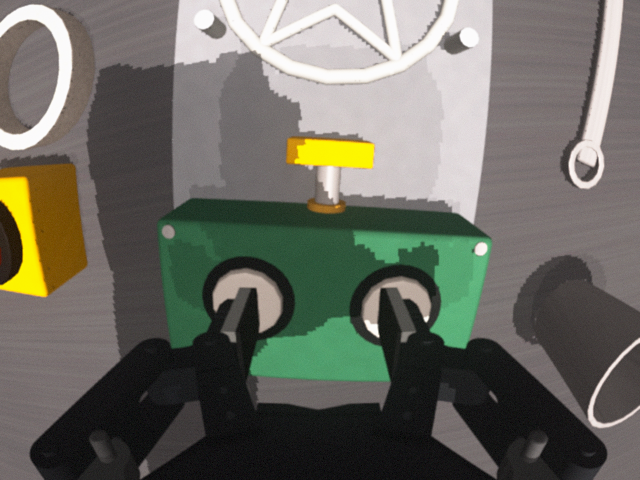

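The buttons are down and the pad is moving: it has gone from row 98 to row 152, about halfway to the console. I keep holding.

```bash
for i in 1; do python3 -m handwheel '0.21 0 0 0 0 0 0; 0.21 0 0 0 0 0 0; 0.21 0 0 0 0 0 0; 0.21 0 0 0 0 0 0; 0.21 0 0 0 0 0 0; 0.21 0 0 0 0 0 0; 0.21 0 0 0 0 0 0; 0.21 0 0 0 0 0 0; 0.21 0 0 0 0 0 0; 0.21 0 0 0 0 0 0; 0.21 0 0 0 0 0 0; 0.21 0 0 0 0 0 0'; done;  python3 -m handwheel '0.21 0 0 0 0 0 0; 0.21 0 0 0 0 0 0; 0.21 0 0 0 0 0 0; 0.21 0 0 0 0 0 0; 0.21 0 0 0 0 0 0; 0.21 0 0 0 0 0 0; 0.21 0 0 0 0 0 0; 0.21 0 0 0 0 0 0; 0.21 0 0 0 0 0 0; 0.21 0 0 0 0 0 0'
python3 - <<'E'
from h import *
f=grab_frame("wrist");cv2.imwrite("pics/w5.png",f["image"])
E
```

```text
time: 8.12
eef_pos: [0.4917, -0.0782, 0.0565]
tcp_rot: [-3.129, 0.215, -0.006]
ft_force: [-7.8, 2.4, 24.4]
gripper_width: 0.0518
grasp_force: 11.9
time: 9.38
eef_pos: [0.4917, -0.0782, 0.0565]
tcp_rot: [-3.129, 0.215, -0.006]
ft_force: [-8.3, 1.6, 23.5]
gripper_width: 0.0517
grasp_force: 11.9
```

View pics/w5.png

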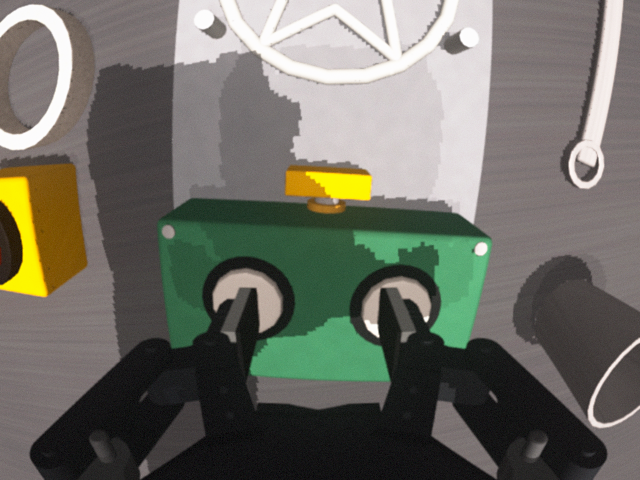

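The pad now sits at row 183, close to the console. I hold a little longer to check that it has stopped before letting go.

```bash
cat > y.py <<'E'
from h import *
f=grab_frame("wrist");h=cv2.inRange(cv2.cvtColor(f["image"],cv2.COLOR_BGR2HSV),(22,150,120),(33,255,255));h[:,:200]=0;h[:,420:]=0
v,u=np.nonzero(h);print(v.mean(),u.mean(),len(v))
E
python3 y.py; python3 -m handwheel '0.21 0 0 0 0 0 0; 0.21 0 0 0 0 0 0; 0.21 0 0 0 0 0 0; 0.21 0 0 0 0 0 0; 0.21 0 0 0 0 0 0; 0.21 0 0 0 0 0 0; 0.21 0 0 0 0 0 0; 0.21 0 0 0 0 0 0';python3 y.py
```

```text
184.5842105263158 343.0496240601504 1330
time: 10.48
eef_pos: [0.4917, -0.0782, 0.0565]
tcp_rot: [-3.129, 0.215, -0.006]
ft_force: [-9.0, 2.0, 24.1]
gripper_width: 0.0517
grasp_force: 11.9
184.54320060105184 342.97295266716753 1331
```

The pad has stopped, so I rise straight up.

```bash
python3 -m handwheel '0.21 0 0 -0.15 0 0 0; 0.21 0 0 -0.4 0 0 0; 0.21 0 0 -1 0 0 0; 0.21 0 0 -2 0 0 0; 0.21 0 0 -3 0 0 0; 0.21 0 0 -3 0 0 0; 0.21 0 0 -3 0 0 0'
python3 - <<'E'
from h import *
f=grab_frame("wrist");cv2.imwrite("pics/w6.png",f["image"])
f=grab_frame("scene")
for l in("button_left_top","button_right_top","clamp_pad","star","stop_button"):
    for d in look_for(f,l)[:2]:
        b=d["bbox"];print(l,round(d["p"],2),np.round(b),np.round(pt(f,b[0],b[1]),3))
E
```

```text
time: 11.4
eef_pos: [0.4908, -0.0788, 0.1729]
tcp_rot: [-3.128, 0.215, -0.0]
ft_force: [0.0, 0.3, -0.4]
gripper_width: 0.0516
grasp_force: 0.0
button_left_top 0.76 [266. 221.  18.  13.] [ 0.504 -0.04   0.068]
button_right_top 0.48 [227. 222.  20.  13.] [ 0.487 -0.11   0.068]
clamp_pad 0.63 [248. 257.  24.  14.] [ 0.546 -0.086  0.026]
star 0.69 [247. 310.  73.  68.] [ 0.649 -0.109  0.01 ]
star 0.34 [148. 218.  45.  55.] [ 0.455 -0.247  0.081]
stop_button 0.71 [350. 220.  17.  14.] [0.547 0.108 0.072]
```

View pics/w6.png

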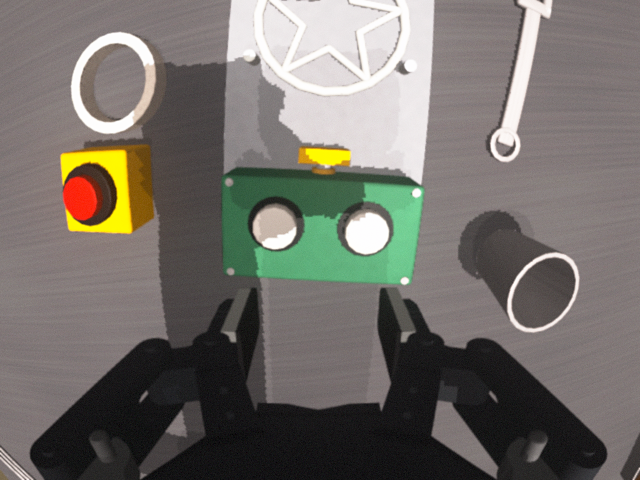

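The buttons are up, with caps at (275,226) and (367,230) and tops at 0.068 m. The pad is back at (324,157), the star is in its nest, and the gripper is clear.

```bash
python3 -c "
from rig import *
print(close_job())"
```

```text
the job is handed in; nothing more can be done
None
```

The clamp is released: I held both buttons fully down until the pad had drawn back and stopped, then let go so both came up, leaving the star in its nest and everything else on the bench untouched, and handed the job in at about 11.5 s.

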